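# Make up the one-kilo pack on the dial scale

## Task

Make up the pack of potatoes on the dial scale: pick the stone out from among them and put it in the small red stone box, and add the one potato from the lamp-lit inspection tray that, with the stone gone, brings the pointer to rest between the two black clips on the dial. Lay that potato gently in the pan, do not drop it. Leave the other potatoes in the pan and in the tray, and everything else on the bench where it is.

Things in the scene. Friction and masses are not known exactly. Their poses are not given: they have to be found in the camera images.
- scale: Grey mechanical dial scale, fixed. Origin on the bench below the middle of the pan; x points from the dial to the back of the scale (dial side is -x, towards the robot), y to its left, z up. It reaches from 310 mm in front of its origin (dial) to 143 mm behind; the dial housing in front of the pan is at most 140 mm high.
- dial (a joint): Pointer, rad: 0 with the pan empty (pointer straight up the dial's slope, away from the robot), growing clockwise for one facing the dial by 3.1416 per kg on the pan. Black pointer, 71 mm, on a white face; a tick each 100 g, longer each 500 g. The two black clips on the bezel stand at 1.00 kg (3.142, straight down the slope, towards the robot) and 1.10 kg (3.456).
- dial_face (a point): Centre of the round dial (176 mm across), which slopes 35 degrees up from level, rising away from the robot.
- stone: The stone: grey, angular, 86 mm long (x) by 56 mm wide (y) by 48 mm high, lying among the potatoes in the pan. Origin under its middle, x along its length; about 0.15 to 0.31 kg.
- pan_a: Potato in the pan, 118 x 69 x 60 mm, long side along its x, origin under its middle. Stays in the pan. The three pan potatoes together weigh 0.76 to 0.98 kg.
- pan_b: Potato in the pan, 114 x 71 x 60 mm, long side along its x, origin under its middle. Stays in the pan.
- pan_c: Potato in the pan, 110 x 68 x 61 mm, long side along its x, origin under its middle. Stays in the pan.
- tray: Steel inspection tray, fixed, 250 (x) by 400 mm (y), floor 10 mm and rim 22 mm above the bench. Origin on the bench under its middle, x to the back (away from the robot), y left. Three spare potatoes lie in it in a row along y, about 120 mm apart, each lying roughly along x. Two 22 mm square lamp uprights stand behind it at x = 138, y = +-150 mm.
- small: Small spare potato, 72 x 50 x 45 mm, 0.10 kg, in the tray. Origin under its middle, x along its length, which points roughly along the tray's x.
- medium: Medium spare potato, 96 x 58 x 51 mm, 0.18 kg, in the tray. Origin under its middle, x along its length, which points roughly along the tray's x.
- large: Large spare potato, 130 x 63 x 56 mm, 0.26 kg, in the tray. Origin under its middle, x along its length, which points roughly along the tray's x.
- stone_box: Small red open crate for stones, fixed, 190 mm (x) by 125 mm (y), 85 mm high, walls 5 mm (rim 9 mm), between scale and tray. Origin on the bench under its middle.
- box_floor (a point): Middle of the stone box's inner floor, 16 mm above the bench; axes as the box's.
- spray: Bystander: white bottle, 72 mm across, 190 mm high, at the back. Origin under its middle.
- mug: Bystander: white mug, 82 mm across, 92 mm high, at the back. Origin under its middle.
- tape: Bystander: roll of tape lying flat, 96 mm across, 24 mm high. Origin under its middle.
- brush: Bystander: wooden hand brush, 230 mm long, lying in front of the tray. Origin under its middle.
- knife: Bystander: short knife, 185 mm long, 14 mm thick, lying in front of the tray. Origin near its middle.
- gauge: Bystander: flat square sizing frame of aluminium with a handle, 175 mm long, 6 mm thick, lying in front of the stone box. Origin in the middle of the square.
- pan: Aluminium pan of the scale; origin in the middle of its floor's upper face, axes as the scale's. Inside 278 (x) by 304 mm (y), rim 19 mm high. Floor 132 mm above the bench when empty; it sinks 10 mm per kg on a spring (stop at 22 mm), never tips, settles in about 0.5 s. Potatoes and stone lie, shuffled, near (+-66, +-90) mm; the strip along x between is free.
- lamp_edge (a point): Middle of the lower near edge of the white lamp head over the tray, 233 mm above the bench; axes as the tray's. From there the head reaches 85 mm back (+x), 200 mm to each side (y), 40 mm up. It is right over the row of spares: a gripper pointing straight down does not fit; it must slant in from the robot's side, fingers pointing down and away from the robot.
There are look-alikes about, which are no part of the job. Leave any blue or turquoise look-alike of the stone alone.

How it is judged:
At the end, for the whole second after the job is handed in: The stone lies in the stone box; exactly one of the three spare potatoes lies in the pan, within its rim, with the three pan potatoes still there, and the other two spares lie in the tray; the pointer rests between the clips (1.00 to 1.10 kg, within 5 g); everything is at rest (x of stone in the frame of box_floor between -0.095 and 0.095 m and y of stone in the frame of box_floor between -0.0625 and 0.0625 m and z of stone in the frame of box_floor between -0.01 and 0.08 m and x of pan_a in the frame of pan between -0.139 and 0.139 m and y of pan_a in the frame of pan between -0.152 and 0.152 m and z of pan_a in the frame of pan between -0.01 and 0.075 m and x of pan_b in the frame of pan between -0.139 and 0.139 m and y of pan_b in the frame of pan between -0.152 and 0.152 m and z of pan_b in the frame of pan between -0.01 and 0.075 m and x of pan_c in the frame of pan between -0.139 and 0.139 m and y of pan_c in the frame of pan between -0.152 and 0.152 m and z of pan_c in the frame of pan between -0.01 and 0.075 m and (((x of small in the frame of pan between -0.139 and 0.139 m and y of small in the frame of pan between -0.152 and 0.152 m and z of small in the frame of pan between -0.01 and 0.075 m) and (x of medium in the frame of tray between -0.125 and 0.125 m and y of medium in the frame of tray between -0.2 and 0.2 m and z of medium in the frame of tray between 0 and 0.075 m) and (x of large in the frame of tray between -0.125 and 0.125 m and y of large in the frame of tray between -0.2 and 0.2 m and z of large in the frame of tray between 0 and 0.075 m)) or ((x of medium in the frame of pan between -0.139 and 0.139 m and y of medium in the frame of pan between -0.152 and 0.152 m and z of medium in the frame of pan between -0.01 and 0.075 m) and (x of small in the frame of tray between -0.125 and 0.125 m and y of small in the frame of tray between -0.2 and 0.2 m and z of small in the frame of tray between 0 and 0.075 m) and (x of large in the frame of tray between -0.125 and 0.125 m and y of large in the frame of tray between -0.2 and 0.2 m and z of large in the frame of tray between 0 and 0.075 m)) or ((x of large in the frame of pan between -0.139 and 0.139 m and y of large in the frame of pan between -0.152 and 0.152 m and z of large in the frame of pan between -0.01 and 0.075 m) and (x of small in the frame of tray between -0.125 and 0.125 m and y of small in the frame of tray between -0.2 and 0.2 m and z of small in the frame of tray between 0 and 0.075 m) and (x of medium in the frame of tray between -0.125 and 0.125 m and y of medium in the frame of tray between -0.2 and 0.2 m and z of medium in the frame of tray between 0 and 0.075 m))) and value of joint dial between 3.126 and 3.472 rad and velocity of joint dial between -0.1 and 0.1 rad/s and linear speed of each of small, medium, large, pan_a, pan_b, pan_c, stone below 0.03 m/s); the robot touches nothing.
It fails at once if a bystander is shoved or knocked over (moved more than 40 mm) (distance of any of spray, mug, tape, brush, knife, gauge from where it was at the start of the episode above 0.04 m).
It fails at once if a spare potato is slammed on the pan (more than 30 N) (contact force between any of small, medium, large and pan above 30 N).
It fails at once if a spare potato is let fall (moving faster than 0.7 m/s, out of the fingers: a drop of about 25 mm) ((linear speed of small above 0.7 m/s and contact force between the fingers and small below 0.1 N) or (linear speed of medium above 0.7 m/s and contact force between the fingers and medium below 0.1 N) or (linear speed of large above 0.7 m/s and contact force between the fingers and large below 0.1 N)).
It fails at once if a pan potato is moved off its place (more than 60 mm) (distance of any of pan_a, pan_b, pan_c from where it was at the start of the episode above 0.06 m).
It also fails if it takes over 69 s, if anything falls off the work surface, if the arm or the gripper's body presses on something with over 40 N, if the wrist force passes 120 N, or if a joint passes its speed limit or range.

## Robot

A 6-joint arm with a two-finger parallel gripper is mounted at the origin on the work surface. World frame = base frame: x ahead of the robot, y to its left, z up, the work surface at z = 0. Lengths are in m, angles in rad, forces in N, time in s.
With the tool pointing down it reaches from about 0.25 to 0.775 m from the base axis. Payload 4 kg.
Tool frame: the origin (TCP) lies midway between the tips of the shut fingers; the grasp point (between the pads) lies 19 mm behind it; z points along the fingers, y is the direction in which the jaws open and shut (so a half turn about z gives the same grasp; the last joint's range is limited). The gripper opens to 94 mm and grips with 3 to 60 N. Pads are 16 mm wide; open, the fingers measure 119 mm over their backs; the gripper's body (75 mm by 177 mm) begins 78 mm behind the grasp point.
Start: joints at [1.146, 0.087, 1.371, -0, 1.684, -0.103], TCP at [0.174, 0.522, 0.206] pointing down, gripper open.
Joint ranges: [-3.1, 3.1], [-0.76, 2.03], [0.27, 2.55], [-1.08, 4.22], [0.17, 2.65], [-2.57, 2.57]. Speed limits (rad/s): [2.79, 2.79, 3.14, 3.14, 3.14, 3.14].

## Interface

Orientations are given as [roll, pitch, yaw] about the fixed x, y, z axes, in that order (R = Rz(yaw) Ry(pitch) Rx(roll)).
In Python, from bench import robot, cams gives the robot as it stands.
- The arm moves only by the tool step_arm, never from a script. Its argument "plan" is a list that holds one entry, the list of rows, each a list of 5 numbers: the shift along the world's x, y, z in mm, then the turn about the world's z in rad, then the opening in per cent of the stroke, from 0 (shut) to 100 (fully open). In form: [[[tx, ty, tz, turn, fingers], ...]]. A call has 1 to 8 rows; each row is the pose to reach, as a shift and turn from the pose commanded when the call began; what a row does not reach only later rows make up. A row lasts 1/12 s, in which the tool goes at most 41.7 mm and 7.16 degrees, less where a joint would pass 70% of its speed; a pose out of reach is approached as far as the arm can. A call with a gripper value outside its range is refused whole. The fingers move at their own pace and stop on an object; the grip force is fixed at half the most. Time passes only in rows, so rows that repeat a pose let the fingers close. It gives the time, the measured TCP pose, the force and the opening at its end, in the units of the state.
- robot.get_obs(): the state, without advancing time (a new reading comes with each control period).
- cams.snapshot(name): name is "side" or "top" or "wrist"; returns a dict with "frame" (420x560x3 uint8, red, green, blue), "camera_matrix" (3x3 intrinsics, pixels), "origin" and "attitude" of the camera in the world; the wrist camera has in their place "T_tool_cam" (4x4, takes a point from camera to tool coordinates, whose origin is the TCP and whose axes are the flange's). Camera axes: x right, y down, z forward; pixel columns grow to the right and rows downward; lengths in m; the calibration is good to about 2 mm. A picture is of the moment at which its call begins: read the wrist's pose just before it. There is no depth.
- robot.close_job(): hands the job in, once; it reports no verdict.
The state is a dict: "time": time; "joint_positions": joint angles; "qvel": joint speeds; "joint_torque": joint torques, N m; "tool_pos": TCP position; "ee_rot": TCP orientation; "wrist_force": force on the tool from outside, world axes, zero at the start; "wrist_torque": the same for the moment, N m; "width": finger opening in m.
Only numpy, scipy, OpenCV 4.12 (cv2) and the standard library are available. Lean on these libraries where they do the work, as an engineer would, in place of code of your own. Each camera call takes 0.05 s, during which the arm holds its last target. There are 200 camera calls.

## Working session

There is one attempt and no reset: what is moved stays moved. The work goes in short steps, Python scripts to look and compute and a tool call to move; the robot and the scene stay as the last step left them, time stands still between calls to the robot, and variables do not carry over. Pictures are saved under pics/ and viewed, about 8 in all and at most 12, crops included, and the job is handed in when it is done.

Besides the shell and the picture viewer there is one more tool, called as a command line: name --argument value ..., lists and objects as JSON in quotes. step_arm: Moves the arm, as the interface text tells. Its arguments: {"type":"object","properties":{"plan":{"type":"array"}},"required":["plan"]}

```bash
mkdir -p pics; ls
cat > h.py <<'E'
import numpy as np, cv2, pickle
from bench import robot, cams
def snap(n,f):
    o=robot.get_obs(); d=cams.snapshot(n); d['obs']=o
    pickle.dump(d,open(f'pics/{f}.pkl','wb')); cv2.imwrite(f'pics/{f}.png',cv2.cvtColor(d['frame'],cv2.COLOR_RGB2BGR)); return d
E
python3 - <<'E'
from h import *
for n in('top','side'):
    d=snap(n,n+'0'); print(n,d['camera_matrix'],d['origin'],d['attitude'])
print(robot.get_obs())
a=cv2.imread('pics/top0.png');cv2.imwrite('pics/top0x.png',cv2.resize(a,(800,600),interpolation=cv2.INTER_CUBIC))
E
```

```text
pics
top [[411.9802049    0.         279.28802862]
 [  0.         411.9802049  218.51612048]
 [  0.           0.           1.        ]] [0.24339163 0.04927434 1.43064308] [-2.94162916e+00  6.48552754e-04 -1.55242510e+00]
side [[424.21344042   0.         276.81692297]
 [  0.         424.21344042 199.59405531]
 [  0.           0.           1.        ]] [-0.05891473 -0.71219162  0.98929613] [-2.2983716  -0.01577397 -0.65096861]
{'time': 0.1, 'joint_positions': array([ 1.14590649e+00,  8.78391477e-02,  1.37205901e+00, -2.15242630e-05,
        1.68354064e+00, -1.03078622e-01]), 'qvel': array([-8.07918012e-04, -3.96975506e-05, -3.70474150e-03, -1.76445239e-03,
       -1.51513784e-03,  5.83689909e-04]), 'joint_torque': array([ 2.25839314e-03, -3.41247761e+01, -3.03303766e+01,  7.19900848e-02,
        3.03477456e-02, -8.35756646e-05]), 'tool_pos': array([0.17376579, 0.52134185, 0.20446649]), 'ee_rot': array([-3.13975411e+00, -1.68682118e-04,  2.81977888e+00]), 'wrist_force': array([ 0.16053124,  0.21947818, -0.43303593]), 'wrist_torque': array([-0.02935095, -0.05755696,  0.01406412]), 'width': 0.0939376850585247}
```

View pics/top0x.png

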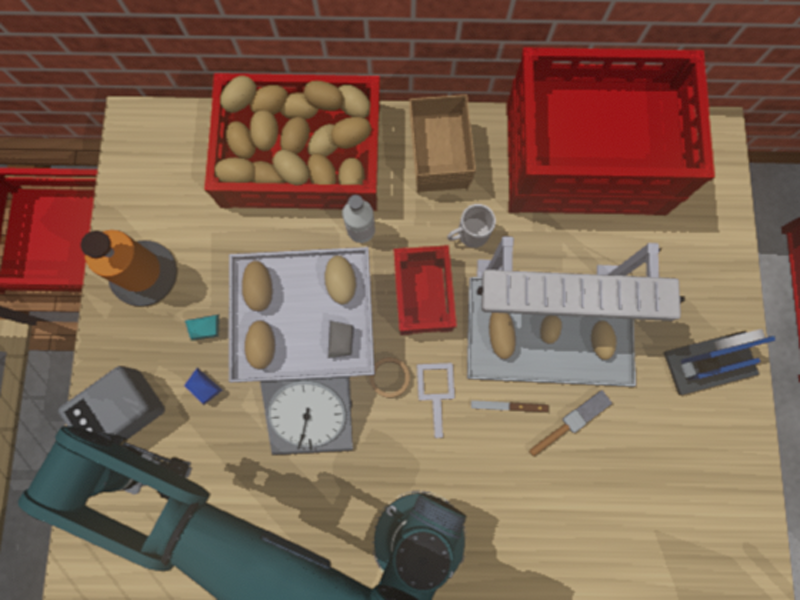

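View pics/side0.png

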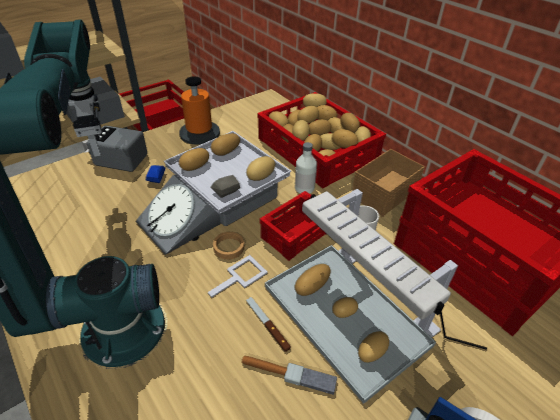

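The top view (800x600) shows the stone at (341,338), the pan's free strip around x=300, the red stone box at (425,290), and the tray spares at (502,335), (551,328) and (604,340). The pointer reads just past straight down. The side view agrees. The two bluish blocks are decoys.

```bash
cat >> h.py <<'E'
from scipy.spatial.transform import Rotation as Ro
def ray(d,px):
    K=np.array(d['camera_matrix']); 
    if 'T_tool_cam' in d:
        o=d['obs']; T=np.eye(4);T[:3,:3]=Ro.from_euler('xyz',o['ee_rot']).as_matrix();T[:3,3]=o['tool_pos'];T=T@d['T_tool_cam'];R=T[:3,:3];c=T[:3,3]
    else: R=Ro.from_euler('xyz',d['attitude']).as_matrix(); c=np.array(d['origin'])
    v=R@np.linalg.solve(K,[px[0],px[1],1.]); return c,v
def onz(d,px,z):
    c,v=ray(d,px); return c+v*(z-c[2])/v[2]
def tri(d1,p1,d2,p2):
    c1,v1=ray(d1,p1);c2,v2=ray(d2,p2)
    s=np.linalg.lstsq(np.c_[v1,-v2],c2-c1,rcond=None)[0]; a,b=c1+v1*s[0],c2+v2*s[1]; return (a+b)/2,np.linalg.norm(a-b)
def blobs(d,mask,amin=100):
    n,l,s,c=cv2.connectedComponentsWithStats(mask.astype(np.uint8)); return [(c[i].round(1),s[i].tolist(),l==i) for i in range(1,n) if s[i][4]>=amin]
E
python3 - <<'E'
from h import *
t=pickle.load(open('pics/top0.pkl','rb'));s=pickle.load(open('pics/side0.pkl','rb'))
big=lambda x,y:(x*.7,y*.7)
P=lambda n,v:print(n,np.round(v,3))
for n,p,z in [('tray corners',[(469,283),(469,380),(633,386),(634,318)],.022),('box',[(395,248),(450,247),(454,328),(400,334)],.085),('pan',[(229,254),(368,250),(374,375),(231,381)],.141),('dialc',[(307,413)],.1),('knife/brush',[(510,407),(572,424)],.01),('gauge',[(436,380)],.006),('tape',[(391,377)],.02)]:
    for q in p: P(n,onz(t,big(*q),z)[:2])
for n,a,b in [('lampL',big(484,304),(307,212)),('lampR',big(678,318),(421,316))]: r=tri(t,a,s,b); P(n,r[0]);print(r[1])
for n,d in(('top',t),('side',s)):
    hsv=cv2.cvtColor(d['frame'],cv2.COLOR_RGB2HSV);H,S,V=cv2.split(hsv)
    m=(H>8)&(H<28)&(S>90)&(V>50)
    m=cv2.morphologyEx(m.astype(np.uint8),cv2.MORPH_OPEN,np.ones((3,3)))
    for c,st,k in blobs(d,m,60):
        x,y=c
        if st[4]>4000: continue
        if (n=='top' and 150<x<450 and 170<y<265) or (n=='side' and 170<x<400 and 130<y<370):
            cc=cv2.findContours(k.astype(np.uint8),0,1)[0][0]
            (ex,ey),ax,an=cv2.fitEllipse(cc)
            print(n,'potato',c,st,(round(ex,1),round(ey,1)),np.round(ax),round(an), onz(d,(ex,ey),.155).round(3),onz(d,(ex,ey),.036).round(3))
f=t['frame'];hsv=cv2.cvtColor(f,cv2.COLOR_RGB2HSV)
g=f[205:262,205:262].astype(int);print(f[237,238],f[228,225])
m=np.zeros(f.shape[:2],bool);m[212:258,215:256]=f[212:258,215:256].max(2)<135
for c,st,k in blobs(t,m,80):
    cc=cv2.findContours(k.astype(np.uint8),0,1)[0][0];r=cv2.minAreaRect(cc);print('stone',c,st,r,[onz(t,q,.165).round(3)[:2].tolist() for q in cv2.boxPoints(r)],onz(t,r[0],.165))
f=s['frame'];c=cv2.resize(f[150:260,130:290],(800,550),interpolation=cv2.INTER_CUBIC)
tt=cv2.resize(t['frame'][170:330,150:280],(520,640)[:2] if 0 else (480,590),interpolation=cv2.INTER_CUBIC)
cv2.imwrite('pics/c1.png',np.hstack([cv2.resize(c,(310,213))[:, :, ::-1][:1] if 0 else tt[...,::-1]]))
E
```

```text
tray corners [ 0.605 -0.116]
tray corners [ 0.367 -0.115]
tray corners [ 0.36  -0.505]
tray corners [ 0.525 -0.517]
box [0.672 0.068]
box [ 0.677 -0.064]
box [ 0.481 -0.073]
box [0.465 0.052]
pan [0.633 0.445]
pan [0.648 0.128]
pan [0.363 0.107]
pan [0.345 0.419]
dialc [0.28  0.256]
knife/brush [ 0.305 -0.213]
knife/brush [ 0.268 -0.36 ]
gauge [ 0.367 -0.037]
tape [0.371 0.072]
lampL [ 0.507 -0.123  0.224]
0.003141467930982534
lampR [ 0.478 -0.513  0.25 ]
0.0072073823433008895
top potato [238.3 185.6] [230, 180, 16, 14, 112] (237.9, 186.3) [10. 16.] 124 [0.605 0.19  0.155] [0.639 0.203 0.036]
top potato [178.6 199.7] [170, 184, 18, 33, 480] (178.6, 199.7) [17. 33.] 180 [0.557 0.377 0.155] [0.586 0.408 0.036]
top potato [351.  234.1] [343, 219, 17, 32, 427] (351.1, 234.0) [16. 33.] 172 [ 0.456 -0.171  0.155] [ 0.476 -0.192  0.036]
top potato [180.2 240.9] [172, 225, 17, 32, 442] (180.2, 241.0) [16. 32.] 3 [0.425 0.363 0.155] [0.441 0.392 0.036]
top potato [424.2 241.9] [417, 232, 13, 19, 164] (424.0, 242.1) [10. 19.] 23 [ 0.435 -0.398  0.155] [ 0.453 -0.44   0.036]
side potato [193.5 
[... 422 characters left out ...]
131.] 132 [ 0.53  -0.398  0.155] [ 0.614 -0.354  0.036]
side potato [312.2 279.3] [295, 264, 35, 32, 735] (312.2, 279.4) [22. 41.] 51 [ 0.411 -0.259  0.155] [ 0.478 -0.195  0.036]
side potato [344.7 307.2] [333, 298, 25, 20, 395] (344.7, 307.2) [19. 25.] 73 [ 0.419 -0.365  0.155] [ 0.488 -0.315  0.036]
side potato [373.3 346.5] [359, 332, 30, 30, 680] (373.4, 346.5) [24. 34.] 46 [ 0.4   -0.473  0.155] [ 0.465 -0.438  0.036]
[114 110 106] [161 160 169]
stone [239.9 238.3] [229, 224, 24, 28, 525] ((240.68646240234375, 237.95718383789062), (22.28494644165039, 26.857561111450195), 3.012787342071533) [[0.395, 0.209], [0.48, 0.208], [0.477, 0.138], [0.393, 0.14]] [0.43607522 0.17351572 0.165     ]
```

View pics/c1.png

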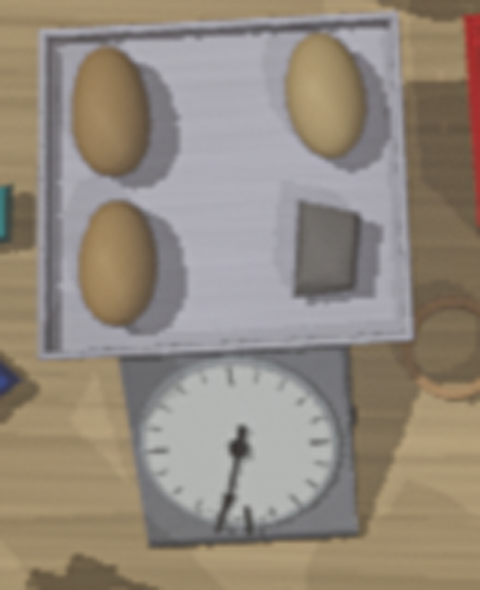

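The crop shows the stone outline at crop (300,200)-(352,290), the pivot at (239,447) and the pointer tip at (220,530), just past the 1.00 kg clip at (249,520). Next I'll get the stone pose, dial plane and lamp edge, which also gives the reading with the stone in.

Run:
```python
from h import *
t=pickle.load(open('pics/top0.pkl','rb'));s=pickle.load(open('pics/side0.pkl','rb'))
cr=lambda x,y:(150+x*130/480,170+y*160/590)
q=np.array([onz(t,cr(*p),z) for p,z in [((300,200),.16),((358,212),.16),((352,290),.16),((295,297),.16)]])
print(q.round(3),q.mean(0).round(3)); e=[(q[0]-q[3])[:2],(q[1]-q[2])[:2]]; print([np.arctan2(v[1],v[0]).round(3) for v in e])
pc=np.array([onz(t,(.7*x,.7*y),.141) for x,y in [(229,254),(368,250),(374,375),(231,381)]]);print('pan c',pc.mean(0).round(3),[np.arctan2(*(pc[0]-pc[1])[:2][::1]).round(3), np.arctan2((pc[0]-pc[3])[1],(pc[0]-pc[3])[0]).round(3),np.arctan2((pc[1]-pc[2])[1],(pc[1]-pc[2])[0]).round(3)])
c,e=tri(t,cr(239,447),s,(171,210));print('dial',c.round(3),e)
# dial plane: normal tilts to robot
th=.075
n=Ro.from_euler('z',th).apply([-np.sin(np.radians(35)),0,np.cos(np.radians(35))])
u=Ro.from_euler('z',th).apply([np.cos(np.radians(35)),0,np.sin(np.radians(35))]); r=np.cross(u,n)
def pl(p,d=t):
    o,v=ray(d,p); return o+v*((c-o)@n)/(v@n)
for nm,p in (('tip',(220,530)),('clip',(249,520)),('top tick',(230,376))):
    w=pl(cr(*p))-pl(cr(239,447)); a=np.arctan2(w@r,w@u)%6.283; print(nm,a.round(3),(a/np.pi).round(3),np.linalg.norm(w).round(3))
for p in [(484,308),(580,314),(678,318)]: print('lamp near low edge',onz(t,(.7*p[0],.7*p[1]),.233).round(3))
for p in [(307,212),(421,316),(439,307)]: print('lamp side',onz(s,p,.233).round(3))
f=cv2.resize(t['frame'][170:280,310:490],(800,489),interpolation=cv2.INTER_CUBIC);cv2.imwrite('pics/c2.png',f[...,::-1])
```

```text
[[0.48  0.205 0.16 ]
 [0.47  0.156 0.16 ]
 [0.404 0.158 0.16 ]
 [0.397 0.206 0.16 ]] [0.438 0.181 0.16 ]
[np.float64(-0.009), np.float64(-0.042)]
pan c [0.497 0.275 0.141] [np.float64(-0.048), np.float64(0.091), np.float64(0.075)]
dial [0.277 0.26  0.07 ] 0.005783057468328393
tip 3.439 1.095 0.091
clip 3.135 0.998 0.078
top tick 0.002 0.001 0.073
lamp near low edge [ 0.498 -0.122  0.233]
lamp near low edge [ 0.489 -0.321  0.233]
lamp near low edge [ 0.484 -0.524  0.233]
lamp side [ 0.499 -0.129  0.233]
lamp side [ 0.486 -0.507  0.233]
lamp side [ 0.534 -0.516  0.233]
```

View pics/c2.png

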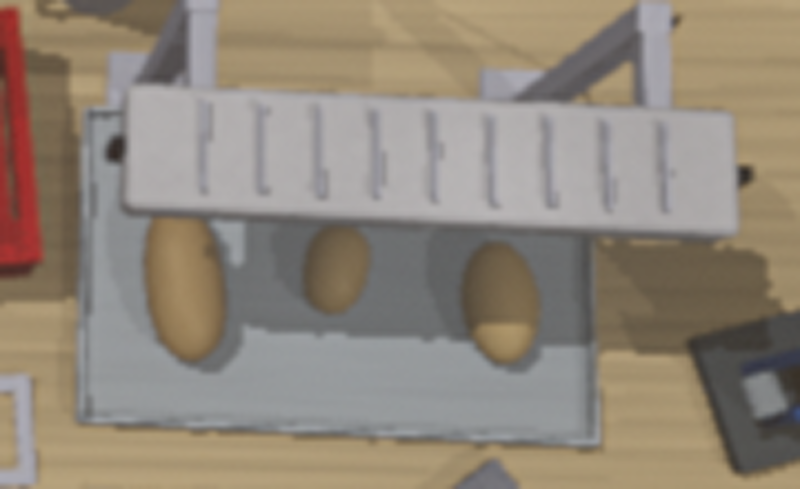

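The pointer reads about 1.09 kg with the stone in. The lamp's near edge is at x≈0.49, and the spares are only about 10–25 mm in front of it. Stone first: it's at (0.438, 0.181), yaw about -0.02.

step_arm --plan '[[[0,0,40,0,100],[40,-40,60,0.1,100],[264,-340,60,0.3,100],[264,-340,60,0.3,100],[264,-340,60,0.3,100],[264,-340,60,0.3,100],[264,-340,60,0.3,100],[264,-340,60,0.3,100]]]'

```text
time: 0.77
tool_pos: [0.3512, 0.2954, 0.2629]
ee_rot: [-3.141, -0.0, 3.12]
wrist_force: [0.5, 0.2, -0.8]
width: 0.0936
```

step_arm --plan '[[[79,-102,0,0,100],[79,-102,0,0,100],[79,-102,0,0,100],[79,-102,0,0,100]]]'

```text
time: 1.1
tool_pos: [0.4326, 0.19, 0.2622]
ee_rot: [-3.138, 0.0, 3.111]
wrist_force: [0.7, 0.9, 0.0]
width: 0.094
```

Run:
```python
from h import *
d=snap('wrist','w1');o=d['obs'];print(o['time'],o['tool_pos'],o['ee_rot'],o['width'])
f=d['frame'];m=(f.max(2)<140)&(f.min(2)>40)&(np.ptp(f,axis=2)<20)
for c,st,k in blobs(d,m,500): print(c,st,onz(d,c,.16).round(3))
```

```text
1.1 [0.43257973 0.19000725 0.26216754] [-3.13832854e+00  4.71985018e-05  3.11149034e+00] 0.09395699476416058
[323.3 239.1] [87, 0, 463, 413, 39458] [0.464 0.232 0.16 ]
[21.4 95.2] [0, 88, 45, 16, 663] [ 0.324 -0.03   0.16 ]
[106.2 130.8] [76, 100, 76, 63, 1373] [0.356 0.038 0.16 ]
[414.2 178. ] [390, 130, 94, 119, 3397] [0.406 0.315 0.16 ]
[ 45.  207.6] [0, 142, 80, 131, 3629] [ 0.425 -0.033  0.16 ]
[158.4 290.2] [114, 239, 91, 90, 2384] [0.516 0.063 0.16 ]
[ 21.5 296.1] [0, 285, 83, 30, 724] [ 0.519 -0.08   0.16 ]
[545.6 297.6] [523, 286, 37, 31, 601] [0.536 0.462 0.16 ]
[260.6 392.5] [233, 373, 56, 42, 1224] [0.651 0.162 0.16 ]
```

View pics/w1.png

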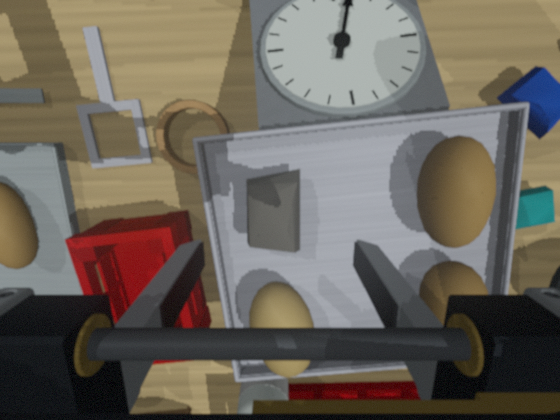

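The wrist view shows the stone outline at (247,178), (298,170), (299,250), (248,244), with no potato in the fingers' way.

Run:
```python
from h import *
d=pickle.load(open('pics/w1.pkl','rb'))
q=np.array([onz(d,p,.167) for p in [(247,178),(298,170),(299,250),(248,244)]]);print(q.round(3),q.mean(0).round(3))
for p in [(68,243),(190,212),(210,330)]: print('box',onz(d,p,.085).round(3))
for p in [(195,140),(527,105),(238,380)]: print('pan',onz(d,p,.141).round(3))
t=pickle.load(open('pics/top0.pkl','rb'))
for n,p in(('S',(336,270)),('M',(500,302)),('Lnear',(190,362)),('Mnear',(508,363)),('Lmid',(183,285))): print(n,onz(t,(310+p[0]*180/800,170+p[1]*110/489),.036).round(3))
print(robot.get_obs()['tool_pos'])
```

```text
[[0.401 0.162 0.167]
 [0.395 0.208 0.167]
 [0.472 0.208 0.167]
 [0.465 0.159 0.167]] [0.433 0.184 0.167]
box [ 0.491 -0.075  0.085]
box [0.455 0.081 0.085]
box [0.622 0.09  0.085]
pan [0.367 0.111 0.141]
pan [0.345 0.421 0.141]
pan [0.651 0.134 0.141]
S [ 0.49  -0.31   0.036]
M [ 0.467 -0.436  0.036]
Lnear [ 0.416 -0.196  0.036]
Mnear [ 0.42  -0.439  0.036]
Lmid [ 0.476 -0.192  0.036]
[0.43133775 0.19199074 0.26220588]
```

step_arm --plan '[[[4,-7,-30,0,80],[4,-7,-60,0,80],[4,-7,-90,0,80],[4,-7,-115,0,80],[4,-7,-134,0,80],[4,-7,-134,0,80],[4,-7,-134,0,5],[4,-7,-134,0,5]]]'

```text
time: 1.82
tool_pos: [0.434, 0.1893, 0.1307]
ee_rot: [3.141, 0.002, 3.121]
wrist_force: [-0.3, -0.6, 0.0]
width: 0.0654
```

step_arm --plan '[[[0,0,0,0,5],[0,0,0,0,5],[0,0,0,0,5],[0,0,20,0,5],[0,0,60,0,5],[0,0,100,0,5],[0,0,100,0,5]]]'

```text
time: 2.4
tool_pos: [0.4372, 0.1896, 0.2385]
ee_rot: [3.136, 0.015, 3.12]
wrist_force: [1.0, 0.2, -0.5]
width: 0.0527
```

step_arm --plan '[[[135,-194,0,0.06,5],[135,-194,0,0.06,5],[135,-194,0,0.06,5],[135,-194,0,0.06,5],[135,-194,0,0.06,5],[135,-194,0,0.06,5],[135,-194,0,0.06,5],[135,-194,0,0.06,5]]]'

```text
time: 3.07
tool_pos: [0.5689, -0.0069, 0.2279]
ee_rot: [3.14, -0.002, -3.106]
wrist_force: [-0.3, 0.6, -2.1]
width: 0.0527
```

Run:
```python
from h import *
t=snap('top','t2');d=snap('side','s2');o=d['obs'];print(o['time'],o['tool_pos'],o['ee_rot'],o['wrist_force'],o['width'])
f=cv2.resize(t['frame'][150:330,140:340],(480,432),interpolation=cv2.INTER_CUBIC);g=cv2.resize(d['frame'][120:290,130:350],(559,432)[:2],interpolation=cv2.INTER_CUBIC)[:, :310]
cv2.imwrite('pics/t2c.png',np.hstack([f,g])[...,::-1])
```

```text
3.1167 [ 0.56842371 -0.00569249  0.22836864] [ 3.14015663e+00 -1.70939258e-03 -3.10433135e+00] [ 0.31831267  0.69369639 -1.9056951 ] 0.05287190274009017
```

View pics/t2c.png

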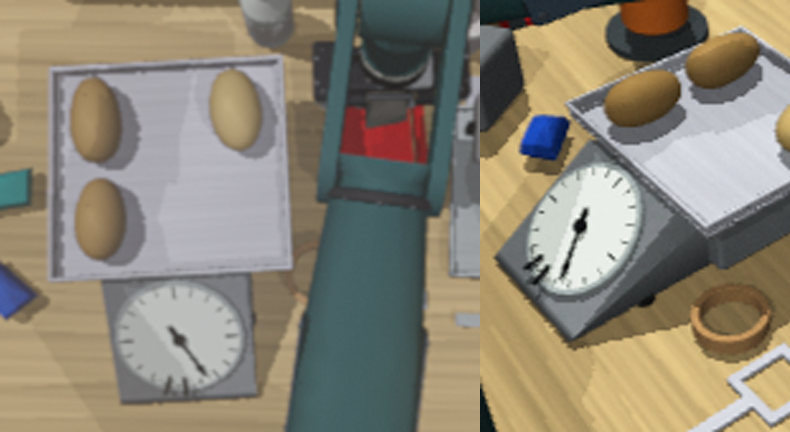

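Run:
```python
from h import *
t=pickle.load(open('pics/t2.pkl','rb'))
c0=np.array([.277,.26,.07])
for th in(.06,.075,.09):
    R=Ro.from_euler('z',th);n=R.apply([-np.sin(np.radians(35)),0,np.cos(np.radians(35))]);u=R.apply([np.cos(np.radians(35)),0,np.sin(np.radians(35))]); r=np.cross(u,n)
    def pl(x,y):
        o,v=ray(t,(140+x/2.4,150+y/2.4)); return o+v*((c0-o)@n)/(v@n)
    for nm,p in (('tip',(205,376)),('clip',(184,386)),('clip2',(169,386))):
        w=pl(*p)-pl(179,340); a=np.arctan2(w@r,w@u)%6.283; print(th,nm,(a/np.pi).round(3),np.linalg.norm(w).round(3))
```

```text
0.06 tip 0.853 0.067
0.06 clip 1.002 0.076
0.06 clip2 1.088 0.077
0.075 tip 0.857 0.068
0.075 clip 1.006 0.076
0.075 clip2 1.092 0.077
0.09 tip 0.862 0.068
0.09 clip 1.009 0.076
0.09 clip2 1.096 0.077
```

step_arm --plan '[[[4,2,-40,0,5],[4,2,-80,0,5],[4,2,-120,0,5],[4,2,-150,0,5],[4,2,-180,0,5],[4,2,-180,0,5],[4,2,-180,0,70],[4,2,-180,0,70]]]'

```text
time: 3.83
tool_pos: [0.5743, -0.0029, 0.0523]
ee_rot: [-3.141, 0.005, -3.102]
wrist_force: [0.6, -0.5, 0.6]
width: 0.0628
```

step_arm --plan '[[[0,0,0,0,70],[0,0,0,0,70],[0,0,40,0,70],[0,0,80,0,70],[0,0,120,0,70],[0,0,160,0,70],[-20,0,190,0,80],[-40,0,190,0,80]]]'

```text
time: 4.5
tool_pos: [0.5363, -0.0042, 0.2502]
ee_rot: [-3.139, 0.018, -3.103]
wrist_force: [-0.0, 0.5, 0.8]
width: 0.0738
```

With the stone out it reads about 0.857 kg, so the medium potato (0.18) gives about 1.037 kg. The rows only allow shifts and yaw, so I'll try whether an out-of-reach pose makes the tool slant.

step_arm --plan '[[[0,0,40,0,80],[0,0,80,0,80],[0,0,120,0,80],[0,0,160,0,80],[0,0,200,0,80],[0,0,240,0,80],[0,0,280,0,80],[0,0,320,0,80]]]'

```text
time: 5.17
tool_pos: [0.5308, -0.0035, 0.5593]
ee_rot: [-3.141, 0.007, -3.103]
wrist_force: [1.4, -0.4, 0.6]
width: 0.0752
```

step_arm --plan '[[[0,0,40,0,80],[0,0,80,0,80],[0,0,120,0,80],[0,0,160,0,80],[0,0,200,0,80],[0,0,240,0,80],[0,0,280,0,80],[0,0,280,0,80]]]'

```text
time: 5.83
tool_pos: [0.4559, -0.0031, 0.6214]
ee_rot: [-3.14, 0.021, -3.103]
wrist_force: [-0.4, -0.3, -0.1]
width: 0.0753
```

Run:
```python
from h import *
o=robot.get_obs();print(o)
```

```text
{'time': 5.8333, 'joint_positions': array([-0.13321279,  0.24583725,  0.2737905 ,  0.00476996,  2.60068837,
       -1.73808356]), 'qvel': array([-0.02311476, -0.08752882, -0.00067023,  0.00080387,  0.09804296,
       -0.02012776]), 'joint_torque': array([ 6.78914459e-02, -2.98746336e+01, -2.24470550e+01, -1.19218533e-02,
       -9.87958023e-02,  1.42693301e-02]), 'tool_pos': array([ 0.45594218, -0.00312434,  0.62137085]), 'ee_rot': array([-3.14038461,  0.02137872, -3.10339016]), 'wrist_force': array([-0.3687055 , -0.34622076, -0.12119192]), 'wrist_torque': array([ 0.00122315,  0.02239739, -0.02120156]), 'width': 0.07527329236950016}
```

step_arm --plan '[[[0,0,100,0,80],[0,0,200,0,80],[0,0,300,0,80],[0,0,300,0,80],[0,0,300,0,80],[0,0,300,0,80],[0,0,300,0,80],[0,0,300,0,80]]]'

```text
time: 6.5
tool_pos: [0.3985, -0.0029, 0.6551]
ee_rot: [-3.137, 0.049, -3.103]
wrist_force: [0.2, -0.1, 1.0]
width: 0.0754
```

Run:
```python
from h import *
o=robot.get_obs();print(o['joint_positions'],o['qvel'],o['tool_pos'],o['ee_rot'])
```

```text
[-0.15366329  0.16460836  0.27382186  0.00954203  2.65374944 -1.75408688] [-0.00214419  0.00253333  0.00123281 -0.001547   -0.00114581 -0.0022805 ] [ 0.39849596 -0.00285898  0.65510632] [-3.13656361  0.04934063 -3.10330185]
```

The tilt grew a little (0.05 rad). I'll check whether it persists once the arm is back in reach.

step_arm --plan '[[[0,0,-40,0,80],[0,0,-80,0,80],[0,0,-120,0,80],[0,0,-160,0,80],[0,0,-200,0,80],[0,0,-200,0,80]]]'

```text
time: 7.0
tool_pos: [0.3966, -0.0025, 0.4449]
ee_rot: [-3.14, 0.032, -3.103]
wrist_force: [1.2, 0.4, -1.5]
width: 0.0751
```

step_arm --plan '[[[0,0,0,0,80],[0,0,0,0,80],[0,0,0,0,80]]]'

```text
time: 7.25
tool_pos: [0.399, -0.0029, 0.4575]
ee_rot: [-3.136, 0.053, -3.103]
wrist_force: [-0.7, -0.0, 0.1]
width: 0.0752
```

Run:
```python
from h import *
o=robot.get_obs();print(o['joint_positions'],o['tool_pos'],o['ee_rot'])
```

```text
[-0.15360385 -0.19363568  1.1314439   0.00534273  2.15077393 -1.7595949 ] [ 0.3989685  -0.00290965  0.45753887] [-3.13587022  0.05288344 -3.10320025]
```

The tilt persists, so commanding outward-tilting unreachable poses ratchets it. I'll push along the shoulder's tangent with the elbow and wrist pitch at their limits.

step_arm --plan '[[[0,10,40,0,80],[0,20,80,0,80],[0,30,120,0,80],[0,40,160,0,80],[0,50,200,0,80],[0,50,210,0,80]]]'

```text
time: 7.75
tool_pos: [0.3937, 0.0473, 0.6562]
ee_rot: [-3.137, 0.051, -3.102]
wrist_force: [-6.9, 0.6, 4.3]
width: 0.0752
```

step_arm --plan '[[[-25,0,33,0,80],[-50,0,66,0,80],[-75,0,100,0,80],[-75,0,100,0,80]]]'

```text
time: 8.08
tool_pos: [0.3594, 0.051, 0.6807]
ee_rot: [-3.131, 0.116, -3.103]
wrist_force: [-0.6, 0.5, 0.1]
width: 0.0753
```

step_arm --plan '[[[-25,0,33,0,80],[-50,0,66,0,80],[-75,0,100,0,80],[-75,0,100,0,80]]]'

```text
time: 8.42
tool_pos: [0.3271, 0.056, 0.7006]
ee_rot: [-3.124, 0.174, -3.102]
wrist_force: [0.1, 0.2, 0.2]
width: 0.0754
```

Run:
```python
from h import *
o=robot.get_obs();print(o['joint_positions'],o['tool_pos'],o['ee_rot'])
```

```text
[ 0.01153937  0.03879261  0.27374751 -0.02660122  2.65450489 -1.62197095] [0.32712441 0.05601328 0.70059747] [-3.12427459  0.17398951 -3.10196533]
```

step_arm --plan '[[[-25,0,30,0,80],[-50,0,60,0,80],[-75,0,90,0,80],[-75,0,90,0,80]]]'

```text
time: 8.75
tool_pos: [0.2935, 0.0626, 0.7182]
ee_rot: [-3.118, 0.231, -3.101]
wrist_force: [0.5, -1.6, 0.4]
width: 0.0748
```

step_arm --plan '[[[-25,0,27,0,80],[-50,0,54,0,80],[-75,0,80,0,80],[-75,0,80,0,80]]]'

```text
time: 9.08
tool_pos: [0.2567, 0.071, 0.734]
ee_rot: [-3.111, 0.287, -3.099]
wrist_force: [-0.4, 0.6, 0.0]
width: 0.0757
```

step_arm --plan '[[[-28,0,25,0,80],[-56,0,50,0,80],[-84,0,75,0,80],[-84,0,75,0,80]]]'

```text
time: 9.42
tool_pos: [0.2125, 0.0829, 0.7478]
ee_rot: [-3.104, 0.345, -3.096]
wrist_force: [0.5, -0.3, -0.1]
width: 0.0753
```

step_arm --plan '[[[-28,0,22,0,80],[-56,0,44,0,80],[-84,0,66,0,80],[-84,0,66,0,80]]]'

```text
time: 9.75
tool_pos: [0.1591, 0.0908, 0.7589]
ee_rot: [-3.103, 0.403, -3.093]
wrist_force: [-1.4, 0.2, -0.1]
width: 0.0754
```

Run:
```python
from h import *
o=robot.get_obs();print(o['joint_positions'],o['tool_pos'],o['ee_rot']);print(Ro.from_euler('xyz',o['ee_rot']).as_matrix().round(3))
t=pickle.load(open('pics/top0.pkl','rb'))
for p in ((508,363),(494,243),(500,302)): print(onz(t,(310+p[0]*180/800,170+p[1]*110/489),.036).round(3))
```

```text
[ 0.7545366  -0.1630578   0.27375843 -0.64989348  2.65422846 -1.49025095] [0.15905852 0.09084475 0.7589036 ] [-3.10306658  0.40263056 -3.09314176]
[[-0.919 -0.033  0.393]
 [-0.045  0.999 -0.02 ]
 [-0.392 -0.035 -0.919]]
[ 0.42  -0.439  0.036]
[ 0.513 -0.433  0.036]
[ 0.467 -0.436  0.036]
```

The tool now slants 23° outward, so I'll move to the pre-grasp in front of the lamp.

step_arm --plan '[[[40,-10,-15,0,100],[75,-25,-30,0,100],[110,-50,-50,0,100],[140,-80,-60,0,100],[170,-110,-70,0,100],[190,-140,-85,0,100],[200,-170,-100,0,100],[210,-200,-120,0,100]]]'

```text
time: 10.42
tool_pos: [0.3312, -0.0485, 0.6744]
ee_rot: [-3.099, 0.407, -3.094]
wrist_force: [1.2, 1.2, 1.6]
width: 0.094
```

Run:
```python
from h import *
o=robot.get_obs();print(o['joint_positions'],o['tool_pos'],o['ee_rot'])
```

```text
[-0.4981464  -0.26037538  0.69923438  0.23110554  2.31550902 -1.91730405] [ 0.33121786 -0.04849517  0.67435335] [-3.09878805  0.40653693 -3.09418138]
```

step_arm --plan '[[[0,-30,-20,0,100],[0,-60,-40,0,100],[0,-90,-60,0,100],[0,-120,-85,0,100],[0,-150,-110,0,100],[0,-180,-135,0,100],[0,-210,-160,0,100],[0,-240,-185,0,100]]]'

```text
time: 11.08
tool_pos: [0.3301, -0.2889, 0.4887]
ee_rot: [-3.097, 0.402, -3.094]
wrist_force: [-0.0, 0.0, 0.2]
width: 0.0941
```

step_arm --plan '[[[0,-30,-25,0,100],[0,-60,-50,0,100],[0,-90,-75,0,100],[0,-120,-100,0,100],[0,-140,-135,0,100],[0,-145,-175,0,100],[0,-145,-195,0,100],[0,-145,-195,0,100]]]'

```text
time: 11.75
tool_pos: [0.3974, -0.3899, 0.3374]
ee_rot: [-3.108, 0.377, 3.135]
wrist_force: [0.2, 0.2, 0.1]
width: 0.0938
```

Run:
```python
from h import *
d=snap('wrist','w2');o=d['obs'];print(o['joint_positions'],o['tool_pos'],o['ee_rot'])
```

```text
[-1.07478533 -0.10335185  1.34951967  0.31269097  1.67124785 -2.56541013] [ 0.39737519 -0.38991347  0.33735039] [-3.10778094  0.37697498  3.13476922]
```

View pics/w2.png

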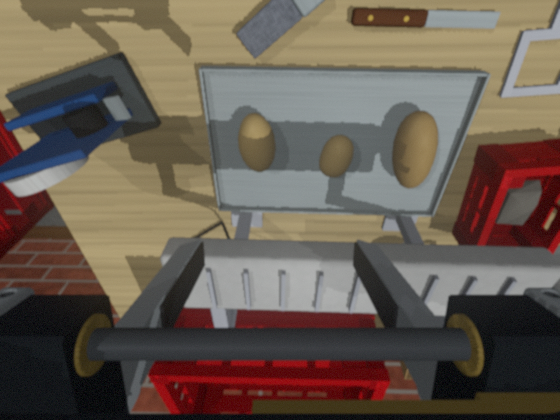

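q6 reached its range limit, so the yaw was forced a little. I'll relieve it by turning about -0.28 rad; the slant then comes diagonally from the robot, which is fine. The stone is visible in its box at (520,205).

step_arm --plan '[[[-10,0,0,-0.1,100],[-20,0,0,-0.2,100],[-30,-10,0,-0.28,100],[-40,-30,-20,-0.28,100],[-40,-30,-40,-0.28,100],[-40,-30,-40,-0.28,100]]]'

```text
time: 12.3
tool_pos: [0.3553, -0.4189, 0.2955]
ee_rot: [-3.112, 0.374, 2.852]
wrist_force: [-0.2, 1.4, -1.4]
width: 0.0942
```

Run:
```python
from h import *
w=pickle.load(open('pics/w2.pkl','rb'))
f=w['frame'];hsv=cv2.cvtColor(f,cv2.COLOR_RGB2HSV);H,S,V=cv2.split(hsv)
m=((H>8)&(H<28)&(S>90)&(V>40));m[:70]=0;m[215:]=0;m[:,:205]=0;m[:,480:]=0
for c,st,k in blobs(w,cv2.morphologyEx(m.astype(np.uint8),cv2.MORPH_OPEN,np.ones((3,3))),100):
    (e,a,an)=cv2.fitEllipse(cv2.findContours(k.astype(np.uint8),0,1)[0][0])
    an=np.radians(an);v=np.array([-np.sin(an),np.cos(an)])*a[1]/2
    p=[onz(w,np.array(e)+s*v,.036) for s in(1,-1)];q=p[1]-p[0];print(c,onz(w,e,.036).round(3),p[0].round(3),p[1].round(3))
o=robot.get_obs();print(o['joint_positions'],o['tool_pos'],o['ee_rot']);print(Ro.from_euler('xyz',o['ee_rot']).as_matrix().round(3))
```

```text
[416.9 148.3] [ 0.474 -0.189  0.036] [ 0.543 -0.181  0.036] [ 0.416 -0.195  0.036]
[253.9 139.6] [ 0.459 -0.439  0.036] [ 0.506 -0.444  0.036] [ 0.418 -0.435  0.036]
[335.8 154.6] [ 0.486 -0.312  0.036] [ 0.516 -0.322  0.036] [ 0.458 -0.301  0.036]
[-1.13519544 -0.16142476  1.48220419  0.25591703  1.54492355 -2.38149863] [ 0.35526591 -0.41891294  0.29554006] [-3.11167045  0.37350339  2.85180617]
[[-0.892  0.296  0.341]
 [ 0.266  0.955 -0.133]
 [-0.365 -0.028 -0.931]]
```

step_arm --plan '[[[16,-1,-36,0,100],[33,-2,-72,0,100],[50,-4,-110,0,100],[65,-5,-145,0,100],[73,-5,-165,0,100],[84,-9,-195,0,100],[95,-13,-225,0,100],[103,-16,-248,0,100]]]'

```text
time: 12.97
tool_pos: [0.4611, -0.4355, 0.0504]
ee_rot: [-3.108, 0.379, 2.856]
wrist_force: [-0.2, 0.5, 0.3]
width: 0.0942
```

Run:
```python
from h import *
d=snap('side','s3');o=robot.get_obs();print(o['joint_positions'],o['tool_pos'],o['ee_rot'],o['wrist_force'])
cv2.imwrite('pics/s3c.png',cv2.resize(d['frame'][170:400,230:480],(750,690)[:2] if 0 else (640,589),interpolation=cv2.INTER_CUBIC)[...,::-1])
```

```text
[-0.95987248  0.12542977  1.70776734  0.24374751  1.00861486 -2.33671156] [ 0.45983207 -0.43313741  0.04464371] [-3.1134999   0.37196567  2.85373151] [ 0.42366449  0.5559497  -3.30324941]
```

View pics/s3c.png

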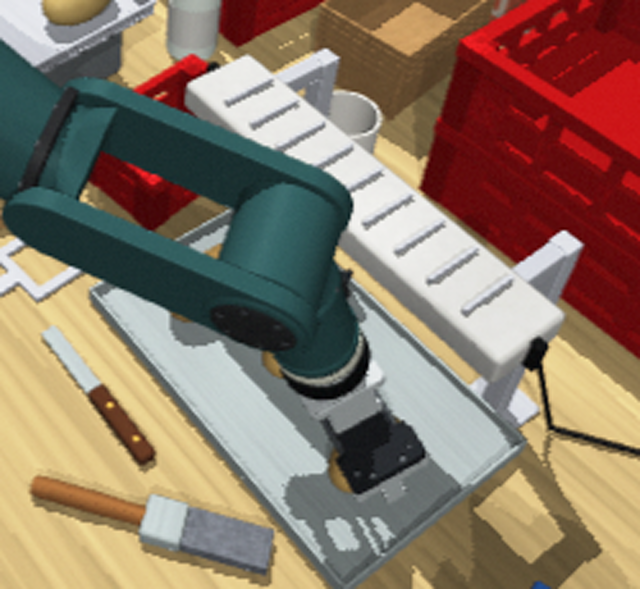

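The hand is slanted in below and in front of the lamp, with the medium potato between the fingers and nothing touching. I'll finish the descent and close.

step_arm --plan '[[[3,-2,-8,0,100],[6,-4,-16,0,100],[9,-5,-23,0,100],[9,-5,-23,0,100],[9,-5,-23,0,10],[9,-5,-23,0,10],[9,-5,-23,0,10],[9,-5,-23,0,10]]]'

```text
time: 13.68
tool_pos: [0.4681, -0.4401, 0.0283]
ee_rot: [-3.108, 0.379, 2.854]
wrist_force: [0.3, 1.3, 0.4]
width: 0.0708
```

step_arm --plan '[[[0,0,0,0,10],[0,0,0,0,10],[0,0,0,0,10]]]'

```text
time: 13.93
tool_pos: [0.4684, -0.4396, 0.028]
ee_rot: [-3.109, 0.378, 2.854]
wrist_force: [-0.2, 3.0, 3.6]
width: 0.0597
```

step_arm --plan '[[[0,0,0,0,10],[0,0,0,0,10],[-2,1,5,0,10],[-5,2,15,0,10],[-11,4,30,0,10],[-16,6,45,0,10],[-16,6,45,0,10],[-16,6,45,0,10]]]'

```text
time: 14.6
tool_pos: [0.4518, -0.4346, 0.0733]
ee_rot: [-3.106, 0.379, 2.854]
wrist_force: [0.6, 0.4, -1.7]
width: 0.0599
```

Run:
```python
from h import *
d=snap('wrist','w3');o=robot.get_obs();print(o['joint_positions'],o['tool_pos'],o['ee_rot'],o['wrist_force'],o['wrist_torque'],o['width'])
d=snap('side','s4');cv2.imwrite('pics/s4c.png',cv2.resize(d['frame'][170:400,230:480],(435,400),interpolation=cv2.INTER_CUBIC)[...,::-1])
a=cv2.imread('pics/w3.png');b=cv2.imread('pics/s4c.png');cv2.imwrite('pics/v4.png',np.hstack([cv2.resize(a,(360,270)),b[65:335]]))
```

```text
[-0.97314264  0.08344186  1.69640156  0.23974483  1.05614241 -2.33597669] [ 0.45149817 -0.43390442  0.07195909] [-3.10789521  0.37682405  2.85382442] [-0.16791822  0.7430261  -2.22599579] [ 0.16880569  0.21961666 -0.00249222] 0.060021696651859024
```

View pics/v4.png

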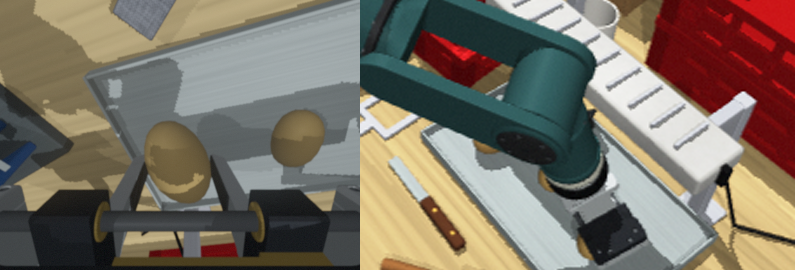

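The medium is held (width 60 mm, about -2 N) and clear of the tray. Next I retreat along the slant, rise, and carry it to the pan while turning back.

step_arm --plan '[[[-14,5,36,0,10],[-28,10,72,0,10],[-42,15,108,0,10],[-57,20,140,0,10],[-70,30,172,0,10],[-80,50,202,0,10],[-90,80,225,0,10],[-90,115,235,0,10]]]'

```text
time: 15.37
tool_pos: [0.3611, -0.3198, 0.3102]
ee_rot: [-3.105, 0.38, 2.852]
wrist_force: [0.6, 0.8, -0.9]
width: 0.06
```

step_arm --plan '[[[0,35,0,0,10],[0,70,0,0,10],[0,110,0,0.05,10],[0,150,0,0.1,10],[0,190,0,0.15,10],[0,230,0,0.2,10],[10,265,0,0.25,10],[20,300,0,0.28,10]]]'

```text
time: 16.03
tool_pos: [0.3815, -0.0173, 0.3066]
ee_rot: [-3.108, 0.377, 3.135]
wrist_force: [0.8, -1.4, -1.4]
width: 0.0599
```

Run:
```python
from h import *
o=robot.get_obs();print(o['joint_positions'],o['tool_pos'],o['ee_rot'],o['wrist_force'],o['width'])
```

```text
[-0.24474412 -0.59632289  1.75438499  0.05447176  1.60841521 -1.79016687] [ 0.38150202 -0.0172792   0.30656129] [-3.10817169  0.37739755  3.13498446] [ 0.83844495 -1.39489592 -1.42419167] 0.0599098242976336
```

step_arm --plan '[[[10,38,0,0,10],[20,76,0,0,10],[32,114,0,0.02,10],[44,150,0,0.04,10],[56,186,0,0.04,10],[68,220,0,0.04,10],[76,245,0,0.04,10],[76,245,0,0.04,10]]]'

```text
time: 16.7
tool_pos: [0.4581, 0.2309, 0.3037]
ee_rot: [-3.108, 0.372, -3.103]
wrist_force: [-0.1, -0.8, -2.1]
width: 0.0599
```

step_arm --plan '[[[0,0,-25,0,10],[0,0,-55,0,10],[0,0,-85,0,10],[0,0,-110,0,10],[0,0,-125,0,10],[0,0,-132,0,10],[0,0,-132,0,10],[0,0,-132,0,10]]]'

```text
time: 17.37
tool_pos: [0.4582, 0.226, 0.1754]
ee_rot: [-3.108, 0.377, -3.109]
wrist_force: [0.4, -0.4, -1.1]
width: 0.0595
```

Run:
```python
from h import *
d=snap('side','s5');e=snap('wrist','w5');o=robot.get_obs();print(o['joint_positions'],o['tool_pos'],o['ee_rot'],o['wrist_force'],o['width'])
cv2.imwrite('pics/v5.png',np.hstack([cv2.resize(d['frame'][110:270,120:320],(450,360),interpolation=cv2.INTER_CUBIC),cv2.resize(e['frame'],(350,262))[:,:] if 0 else cv2.resize(e['frame'],(350,360))])[...,::-1])
```

```text
[ 0.477036   -0.23195373  1.77530985 -0.1986429   1.27094475 -1.09194553] [0.45893879 0.22650091 0.17718914] [-3.10968154  0.38014993 -3.10984085] [ 0.44454576  0.32461519 -1.46868361] 0.06012120653769954
```

View pics/v5.png

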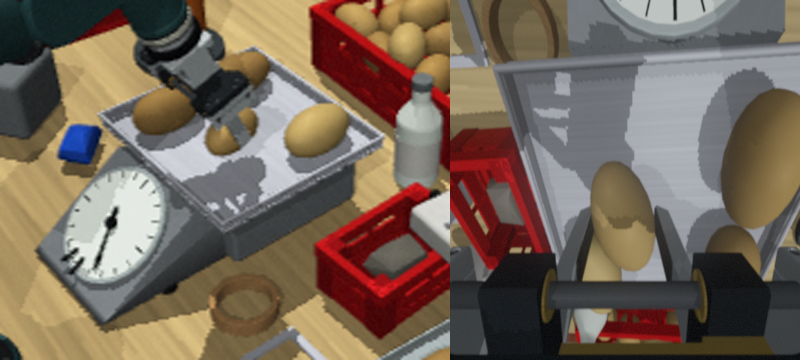

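The held potato hangs over the free area, clear of the others, and the stone is in the box. Lowering gently now.

step_arm --plan '[[[0,0,-7,0,10],[0,0,-14,0,10],[0,0,-20,0,10],[0,0,-24,0,10],[0,0,-27,0,10],[0,0,-29,0,10],[0,0,-31,0,10],[0,0,-31,0,10]]]'

```text
time: 18.13
tool_pos: [0.4578, 0.2262, 0.1437]
ee_rot: [-3.108, 0.377, -3.109]
wrist_force: [0.3, -0.3, -1.8]
width: 0.0596
```

step_arm --plan '[[[0,0,0,0,10],[0,0,0,0,10],[0,0,0,0,10],[0,0,0,0,10]]]'

```text
time: 18.47
tool_pos: [0.4581, 0.2263, 0.1445]
ee_rot: [-3.109, 0.378, -3.109]
wrist_force: [-0.9, 0.8, -2.5]
width: 0.0601
```

Not yet touching. I'll go on in 1–2 mm rows.

step_arm --plan '[[[0,0,-1,0,10],[0,0,-2,0,10],[0,0,-3,0,10],[0,0,-4,0,10],[0,0,-4,0,10],[0,0,-4,0,10]]]'

```text
time: 18.97
tool_pos: [0.458, 0.2263, 0.1403]
ee_rot: [-3.108, 0.377, -3.109]
wrist_force: [-0.9, -0.2, -0.8]
width: 0.0598
```

Run:
```python
from h import *
import time
o=robot.get_obs();print(o['tool_pos'],o['wrist_force'],o['wrist_torque'])
```

```text
[0.4580007  0.22626614 0.14032983] [-0.87798245 -0.16672409 -0.81593019] [ 0.04740124  0.30697038 -0.03385041]
```

step_arm --plan '[[[0,0,-1,0,10],[0,0,-2,0,10],[0,0,-3,0,10],[0,0,-3,0,10],[0,0,-3,0,10],[0,0,-3,0,10]]]'

```text
time: 19.47
tool_pos: [0.4581, 0.2263, 0.1376]
ee_rot: [-3.109, 0.378, -3.109]
wrist_force: [-1.5, -0.8, 2.5]
width: 0.0597
```

```bash
cat > dial.py <<'E'
from h import *
import sys
d=snap('side',sys.argv[1]);o=d['obs'];print(o['tool_pos'],o['wrist_force'])
c=np.array([.277,.26,.07]);th=.075
R=Ro.from_euler('z',th);n=R.apply([-np.sin(np.radians(35)),0,np.cos(np.radians(35))]);u=R.apply([np.cos(np.radians(35)),0,np.sin(np.radians(35))]); r=np.cross(u,n)
K=np.array(d['camera_matrix']);Rc=Ro.from_euler('xyz',d['attitude']).as_matrix();g=cv2.cvtColor(d['frame'],cv2.COLOR_RGB2GRAY)
q=Rc.T@(c-np.array(d['origin']));c0=(K@q/q[2])[:2]; w=g[int(c0[1])-8:int(c0[1])+9,int(c0[0])-8:int(c0[0])+9]
y,x=np.where(w<70);c0=np.array([int(c0[0])-8+x.mean(),int(c0[1])-8+y.mean()]) # hub
o_,v=ray(d,c0);c=o_+v*((c-o_)@n)/(v@n)
def val(a,rad):
    s=[]
    for k in rad:
        p=Rc.T@(c+k*(u*np.cos(a)+r*np.sin(a))-np.array(d['origin'])); p=(K@p/p[2])[:2]; s.append(cv2.getRectSubPix(g,(1,1),tuple(map(float,p)))[0,0])
    return np.mean(s)
A=np.arange(1.5,5.0,.01);S=np.array([val(a,np.linspace(.025,.06,12)) for a in A]);i=S.argmin();w=np.clip(S.min()+60-S,0,None);w[abs(A-A[i])>.2]=0
print('hub',c0,'pointer kg',((w@A)/w.sum()/np.pi).round(3),'dark',S.min())
E
python3 dial.py s6
python3 - <<'E'
import shutil;E=0
E
sed 's/snap(.side.,sys.argv\[1\])/pickle.load(open("pics\/s2.pkl","rb"))/' dial.py > /tmp/d0.py; cp /tmp/d0.py d0.py; python3 d0.py
```

```text
[0.45811675 0.22628389 0.13759541] [-1.50899415 -0.77577733  2.53795946]
hub [168.92857143 208.57142857] pointer kg 1.241 dark 50.666666666666664
[ 0.56842371 -0.00569249  0.22836864] [ 0.31831267  0.69369639 -1.9056951 ]
hub [169.10344828 208.13793103] pointer kg 0.852 dark 69.91666666666667
```

Contact is confirmed: the dial script reads 1.24 kg now and 0.852 before, so I'm pressing about 0.2 kg too much. Ease up 2 mm, open, and withdraw along the tool axis.

step_arm --plan '[[[0,0,1,0,10],[0,0,2,0,10],[0,0,2,0,10],[0,0,2,0,10],[0,0,2,0,70],[0,0,2,0,72],[0,0,2,0,76],[0,0,2,0,78]]]'

```text
time: 20.18
tool_pos: [0.458, 0.2263, 0.1391]
ee_rot: [-3.108, 0.377, -3.109]
wrist_force: [0.8, -0.0, 0.9]
width: 0.0723
```

step_arm --plan '[[[0,0,0,0,82],[0,0,0,0,82],[0,0,0,0,82],[-4,0,10,0,82],[-10,0,25,0,82],[-22,0,52,0,82],[-36,0,86,0,82],[-50,0,120,0,82]]]'

```text
time: 20.85
tool_pos: [0.4068, 0.2258, 0.2604]
ee_rot: [-3.108, 0.376, -3.109]
wrist_force: [1.3, 0.2, 1.2]
width: 0.077
```

step_arm --plan '[[[0,-20,35,0,82],[-10,-55,50,0,82],[-20,-95,60,0,82],[-30,-135,60,0,82],[-40,-170,60,0,82],[-50,-200,60,0,82],[-60,-230,60,0,82],[-60,-230,60,0,82]]]'

```text
time: 21.52
tool_pos: [0.3463, -0.011, 0.3206]
ee_rot: [-3.104, 0.38, -3.125]
wrist_force: [0.8, 0.2, -1.1]
width: 0.077
```

```bash
python3 dial.py s7
python3 - <<'E'
from h import *
t=snap('top','t7');d=pickle.load(open('pics/s7.pkl','rb'));o=robot.get_obs();print(o['time'],o['width'])
cv2.imwrite('pics/v7.png',np.hstack([cv2.resize(t['frame'][150:330,140:480],(500,265),interpolation=cv2.INTER_CUBIC),cv2.resize(d['frame'][110:290,130:330],(294,265),interpolation=cv2.INTER_CUBIC)])[...,::-1])
E
```

```text
[ 0.34632632 -0.01103327  0.32056284] [ 0.81021449  0.16258369 -1.06254011]
hub [169.4137931  208.20689655] pointer kg 1.037 dark 73.91666666666667
21.6167 0.07670347689028871
```

View pics/v7.png

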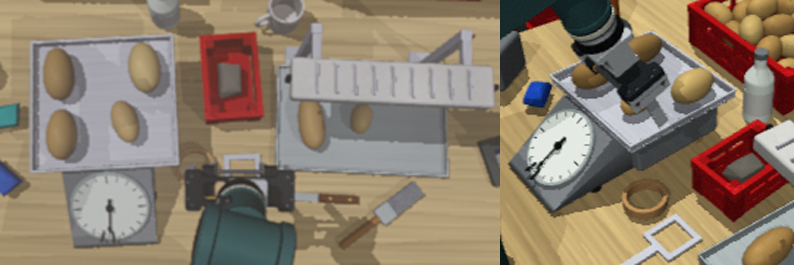

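The medium lies in the pan, the stone lies in the red box, and small and large are in the tray. The pointer, at (110,225) in the top part of the picture, is between the clips at 1.037 kg, and the arm is clear.

```bash
python3 dial.py s8; python3 -c "
from bench import robot
robot.close_job()"
```

```text
[ 0.34754678 -0.00565742  0.32026995] [-0.36874827 -0.22119215 -0.95580054]
hub [169.4137931  208.20689655] pointer kg 1.037 dark 73.58333333333333
the job is handed in; nothing more can be done
```

The stone is in the red stone box and the medium potato (0.18 kg) is in the pan. I handed the job in at about 22 s of the 69 s allowed.

- **Choosing the potato:** with the stone lifted out, the dial read about 0.857 kg from the top camera and 0.852 kg from the side camera. Only the medium brings that between the clips. The small would give about 0.96 kg and the large about 1.12 kg.
- **Reaching under the lamp:** the moves allow no tilt, so I pushed the arm against its joint limits, up and away from the bench, until the tool slanted 23° outward. The last joint also reached its range limit on the way to the tray, which turned the tool slightly. I turned it a further 0.28 rad and gripped the medium diagonally.
- **Setting it down:** I lowered it in 1–2 mm steps. I pressed about 0.2 kg too much on contact, then eased up 2 mm before opening.

**Last checks:** two dial readings in a row gave 1.037 kg. The last pictures show the three pan potatoes and the bystanders in view where they were, the small and large still in the tray, and the arm touching nothing. No last check failed or disagreed; `close_job()` gives no verdict.

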